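Bring the cross-checked sensor cells back to their own test stands

TASK

To find out whether a slow leak comes from the sensor cells or from the vacuum test stands, the four cells were swapped round, and now each sits on a stand of another colour. Put every cell back on the stand whose nest block has the colour of its dust cap, upright and fully down on the seal pad in its pocket. Each pocket takes one cell, so the empty white nest is there as a free spot; the sealing faces must stay clean, so never set or drop a cell on the bench top.

Things in the scene. Friction and masses are not known exactly. Their poses are not given: they have to be found in the camera images.
- cell_red: Grey steel pressure sensor cell with a red dust cap on top (the cap is fixed and stays on), 21 mm across, 34 mm high in all, about 50 g, standing upright in one of the stands. Origin: centre of its flat underside; z points up through the cap. Round enough to be gripped from any side, best by the cap, whose ribbed side takes the top 13 mm (20 to 21 mm wide).
- cell_blue: Grey steel pressure sensor cell with a blue dust cap on top (the cap is fixed and stays on), 21 mm across, 34 mm high in all, about 50 g, standing upright in one of the stands. Origin: centre of its flat underside; z points up through the cap. Round enough to be gripped from any side, best by the cap, whose ribbed side takes the top 13 mm (20 to 21 mm wide).
- cell_yellow: Grey steel pressure sensor cell with a yellow dust cap on top (the cap is fixed and stays on), 21 mm across, 34 mm high in all, about 50 g, standing upright in one of the stands. Origin: centre of its flat underside; z points up through the cap. Round enough to be gripped from any side, best by the cap, whose ribbed side takes the top 13 mm (20 to 21 mm wide).
- cell_green: Grey steel pressure sensor cell with a green dust cap on top (the cap is fixed and stays on), 21 mm across, 34 mm high in all, about 50 g, standing upright in one of the stands. Origin: centre of its flat underside; z points up through the cap. Round enough to be gripped from any side, best by the cap, whose ribbed side takes the top 13 mm (20 to 21 mm wide).
- stand_red: Fixed test stand: red nest block 56x56 mm, top 30 mm above bench, with a round pocket 36 mm wide, 8 mm deep, a black seal pad with a suction hole on its floor. Seated cell: underside 22 mm, cap top 56 mm above bench. Base plate 126x70x8 mm; 41 mm dial gauge behind, centred 60 mm along +x from the pocket, top 70 mm above bench. Origin: on the pocket's axis at bench height; x points to the gauge, z up.
- stand_blue: Fixed test stand: blue nest block 56x56 mm, top 30 mm above bench, with a round pocket 36 mm wide, 8 mm deep, a black seal pad with a suction hole on its floor. Seated cell: underside 22 mm, cap top 56 mm above bench. Base plate 126x70x8 mm; 41 mm dial gauge behind, centred 60 mm along +x from the pocket, top 70 mm above bench. Origin: on the pocket's axis at bench height; x points to the gauge, z up.
- stand_yellow: Fixed test stand: yellow nest block 56x56 mm, top 30 mm above bench, with a round pocket 36 mm wide, 8 mm deep, a black seal pad with a suction hole on its floor. Seated cell: underside 22 mm, cap top 56 mm above bench. Base plate 126x70x8 mm; 41 mm dial gauge behind, centred 60 mm along +x from the pocket, top 70 mm above bench. Origin: on the pocket's axis at bench height; x points to the gauge, z up.
- stand_green: Fixed test stand: green nest block 56x56 mm, top 30 mm above bench, with a round pocket 36 mm wide, 8 mm deep, a black seal pad with a suction hole on its floor. Seated cell: underside 22 mm, cap top 56 mm above bench. Base plate 126x70x8 mm; 41 mm dial gauge behind, centred 60 mm along +x from the pocket, top 70 mm above bench. Origin: on the pocket's axis at bench height; x points to the gauge, z up.
- parking_nest: Fixed plain white plastic nest without a gauge, 62 x 62 mm, empty at the start: the free spot. Its block (top face 30 mm above the bench) and pocket (36 mm wide, floor 22 mm above the bench) are as on the stands. Origin: on the pocket's axis at bench height, z up.

How it is judged:
By the outcome, as a careful person would: the job done as asked, in the order asked, and still so for the second after the job is handed in, with the robot touching nothing.
It also fails if it takes over 120 s, if anything falls off the work surface, if the arm or the gripper's body presses on something with over 40 N, if the wrist force passes 120 N, or if a joint passes its speed limit or range.

ROBOT

A 6-joint arm with a two-finger parallel gripper is mounted at the origin on a cart in front of the work surface, level with it; the furniture and walls round the work are solid. World frame = base frame: x ahead of the robot, y to its left, z up, the work surface at z = 0. Lengths are in mm, angles in rad, forces in N, time in s.
With the tool pointing down it reaches from about 400 to 825 mm from the base axis. Payload 7 kg.
Tool frame: the origin (TCP) lies between the finger pads; the fingertips stand 8 mm ahead of it and the grasp point (between the pads) lies 11 mm behind it; z points along the fingers, y is the direction in which the jaws open and shut (so a half turn about z gives the same grasp; the last joint's range is limited). The gripper opens to 85 mm and grips with 20 to 120 N. Pads are 22 mm wide; open, the fingers measure 114 mm over their backs; the gripper's body (76 mm by 85 mm) begins 54 mm behind the grasp point. The pads swing forward as they close: fully open they stand 13 mm farther back than shut.
Start: joints at [-0.939, 0.359, 0.012, 0, -1.224, -0.288], TCP at [227.493, -635.486, 207.002] pointing down, gripper open.
Joint ranges: [-3.07, 3.07], [-1.43, 2.12], [-1.02, 1.25], [-3.03, 1.67], [-3.05, -0], [-3.03, 3.03]. Speed limits (rad/s): [2.39, 2.39, 3.01, 3.14, 3.14, 3.14].

INTERFACE

Orientations are given as a unit quaternion [w, x, y, z].
In Python, from cell import telemetry, imaging, ticket, models gives the robot as it stands.
- The arm moves only by the tool arm_command, never from a script. Its argument "moves" is one flat list of numbers, 7 for each row, row after row: the shift along the tool's x, y, z as a fraction of full scale, then the turn, a rotation vector about the tool's x, y, z as a fraction of full scale, then the finger opening in mm, from 0 to 85.4. In form: [tx, ty, tz, rx, ry, rz, hand, tx, ty, tz, rx, ry, rz, hand, ...]. A call has 1 to 5 rows; each row shifts and turns the commanded pose from where the row before left it, along the tool's axes as they then stand; what a row does not reach is not made up. Full scale, the value 1, is 0.05 m for a shift and 8 degrees for a turn. A row lasts 1/10 s, in which the tool goes at most 50 mm and 8.59 degrees, less where a joint would pass 70% of its speed; a pose out of reach is approached as far as the arm can. A call with a number of a shift or a turn outside -1 to 1 is refused whole. A call with a gripper value outside its range is refused whole. The fingers move at their own pace and stop on an object; the grip force is fixed at half the most. Time passes only in rows, so rows that do not move let the fingers close. It gives the time, the measured TCP pose, the force and the opening at its end, in the units of the state.
- telemetry.get_state(): the state, without advancing time (a new reading comes with each control period).
- imaging.get_image(name): name is "side" or "top" or "wrist"; returns the picture (384x512x3 uint8, red, green, blue); there is no depth.
- imaging.camera_params(name): a dict with "fx", "fy", "cx", "cy" (pixels), "R" (3x3) and "t" (3): a world point X has camera coordinates R X + t; the wrist camera has in their place "mount" (4x4, takes a point from camera to tool coordinates, whose origin is the TCP and whose axes are the flange's). Camera axes: x right, y down, z forward; pixel columns grow to the right and rows downward; lengths in mm; the calibration is good to about 2 mm. A picture is of the moment at which its call begins: read the wrist's pose just before it. camera_params takes no time and is no camera call.
- ticket.hand_in(): hands the job in, once; it reports no verdict.
Trained networks look in the newest picture that a camera, given by its name, has taken for a name from the list of things; names that differ only in an ending like _2 or _b are one class to them, and where a whole thing is asked for, a point or a joint stands for the part that bears it (a point fixed in the world has none). Each returns a list of dicts, best first, with "score" (0 to 1); they miss things now and then, are a little off and sometimes report something else, mostly with a low value. They report only what shows in the picture. A call takes as long as a camera call.
- models.boxes_of(thing, camera): "point" ([column, row] in pixels, amid what is visible of it).
The state is a dict: "clock": time; "joint_pos": joint angles; "dq": joint speeds; "joint_torque": joint torques, N m; "tool_pos": TCP position; "ee_rot": TCP orientation; "contact_force": force on the tool from outside, world axes, zero at the start; "torque": the same for the moment, N m; "gripper_width": finger opening in mm.
Only numpy, scipy, OpenCV 4.12 (cv2) and the standard library are available. Lean on these libraries where they do the work, as an engineer would, in place of code of your own. Each camera call takes 0.05 s, during which the arm holds its last target. There are 200 camera calls.

## Working session

There is one attempt and no reset: what is moved stays moved. The work goes in short steps, Python scripts to look and compute and a tool call to move; the robot and the scene stay as the last step left them, time stands still between calls to the robot, and variables do not carry over. Pictures are saved under pics/ and viewed, about 12 in all and at most 16, crops included, and the job is handed in when it is done.

Besides the shell and the picture viewer there is one more tool, called by a JSON object that holds its "api" and its "payload". arm_command: Moves the arm, as the interface text tells. Its arguments: {"type":"object","properties":{"moves":{"type":"array","items":{"type":"number"}}},"required":["moves"]}

```bash
mkdir -p pics; ls; cat > h.py <<'E'
import numpy as np, cv2
from cell import telemetry, imaging, ticket, models
from scipy.spatial.transform import Rotation as Ro
def snap(cam,f):
    im=imaging.get_image(cam); cv2.imwrite('pics/'+f,cv2.cvtColor(im,cv2.COLOR_RGB2BGR)); return im
def ray(cam,px,z,st=None):
    p=imaging.camera_params(cam); d=np.array([(px[0]-p['cx'])/p['fx'],(px[1]-p['cy'])/p['fy'],1])
    if cam=='wrist':
        M=np.array(p['mount']); q=st['ee_rot']; Rw=Ro.from_quat([q[1],q[2],q[3],q[0]]).as_matrix()
        o=Rw@M[:3,3]+np.array(st['tool_pos']); d=Rw@M[:3,:3]@d
    else:
        R=np.array(p['R']); o=-R.T@np.array(p['t']); d=R.T@d
    return o+d*(z-o[2])/d[2]
E
python3 - <<'E'
from h import *
s=telemetry.get_state(); print(s)
print(imaging.camera_params('wrist'))
a=snap('top','t0.png')
names=['cell_red','cell_blue','cell_yellow','cell_green','stand_red','stand_blue','stand_yellow','stand_green','parking_nest']
for n in names:
    for r in models.boxes_of(n,'top')[:2]: print(n,r['score'],r['point'],ray('top',r['point'],56 if 'cell' in n else 30).round(0))
b=snap('side','s0.png')
for n in names:
    for r in models.boxes_of(n,'side')[:2]: print(n,r['score'],r['point'],ray('side',r['point'],50 if 'cell' in n else 30).round(0))
E
```

```text
pics
{'clock': 0.0, 'joint_pos': array([-9.38893226e-01,  3.59377223e-01,  1.10379620e-02, -3.73039551e-04,
       -1.22407538e+00, -2.88127732e-01]), 'dq': array([-0.00095559,  0.00199368,  0.00093285,  0.00039813,  0.0001004 ,
       -0.00039108]), 'joint_torque': array([-5.74120695e-04, -5.83327460e+01,  2.93417537e+01,  6.93635345e+00,
       -5.97882463e-03, -3.28583872e-05]), 'tool_pos': array([ 227.32196452, -635.0084096 ,  206.05673298]), 'ee_rot': array([-2.02096714e-04, -1.70979872e-01,  9.85274174e-01,  8.02899720e-04]), 'contact_force': array([0.21823085, 0.75329729, 0.52344381]), 'torque': array([0.01826147, 0.01642624, 0.01163335]), 'gripper_width': 85.37309301396078}
{'fx': 280.0519960959232, 'fy': 280.0519960959232, 'cx': 253.68129113708386, 'cy': 189.23004364891204, 'mount': array([[ 3.03504900e-04, -9.49194802e-01, -3.14688950e-01,
         8.18266511e+01],
       [ 9.99999408e-01, -4.08611228e-05,  1.08770863e-03,
         1.96221357e-02],
       [-1.04530592e-03, -3.14689094e-01,  9.49194228e-01,
        -1.67589553e+02],
       [ 0.00000000e+00,  0.00000000e+00, 
[... 174 characters left out ...]
6. -308.   56.]
stand_red 0.96 [224.1, 209.9] [471. 141.  30.]
stand_blue 0.91 [154.8, 170.4] [588. 334.  30.]
stand_yellow 0.76 [307.8, 202.5] [485. -95.  30.]
stand_green 0.94 [380.4, 166.5] [ 582. -306.   30.]
parking_nest 0.6 [257.2, 156.3] [620.  44.  30.]
cell_red 0.55 [141.1, 264.9] [548. 364.  50.]
cell_blue 0.65 [257.8, 236.1] [439. 142.  50.]
cell_yellow 0.53 [329.2, 146.1] [ 562. -305.   50.]
cell_green 0.59 [315.3, 191.0] [452. -84.  50.]
stand_red 0.61 [304.2, 201.5] [460. -52.  30.]
stand_blue 0.94 [133.1, 268.6] [570. 372.  30.]
stand_yellow 0.82 [302.3, 198.0] [473. -61.  30.]
stand_green 0.87 [317.4, 151.7] [ 587. -284.   30.]
parking_nest 0.8 [231.1, 197.6] [605.  62.  30.]
```

View pics/t0.png

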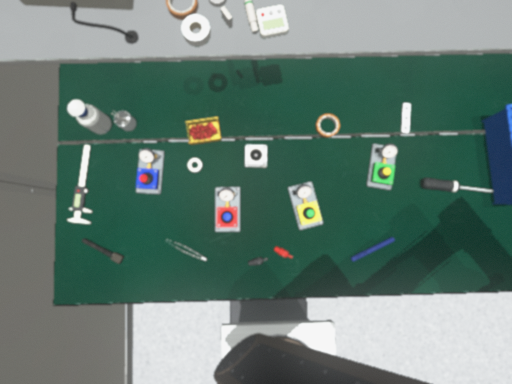

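View pics/s0.png

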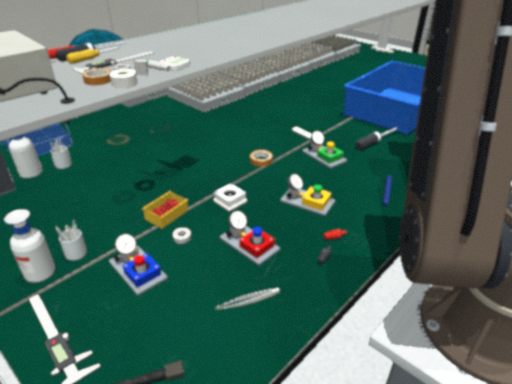

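The top and side views agree on where everything sits. Red is on the blue stand (147,178), blue on red (227,216), yellow on green (386,171) and green on yellow (310,213). The parking nest is at (256,155). I'll start with the yellow/green pair.

{"api": "arm_command", "payload": {"moves": [-0.73,0.33,0,0,0,0.82,55,-0.69,0.41,0,0,0,0.82,55,-0.64,0.49,0,0,0,0.82,55,-0.58,0.55,0,0,0,0,55,-0.58,0.55,0,0,0,0,55]}}

```text
clock: 1.5
tool_pos: [373.2, -495.7, 207.2]
ee_rot: [0.0, 0.0, 1.0, -0.0]
contact_force: [0.3, 0.1, -0.8]
gripper_width: 54.9
```

{"api": "arm_command", "payload": {"moves": [-0.7,0.7,0.1,0,0,0,55,-0.7,0.7,0.1,0,0,0,55,-0.6,0.7,0.1,0,0,0,55,0,0,0,0,0,0,55,0,0,0,0,0,0,55]}}

```text
clock: 2.0
tool_pos: [472.9, -390.8, 191.9]
ee_rot: [-0.0, -0.001, 1.0, 0.0]
contact_force: [-0.6, -1.1, 0.0]
gripper_width: 55.1
```

```bash
cat >> h.py <<'E'
HSV={'red':[(0,8),(172,180)],'yellow':[(22,35)],'green':[(45,75)],'blue':[(105,130)]}
def blobs(im,c,amin=30):
    h=cv2.cvtColor(im,cv2.COLOR_RGB2HSV); m=np.zeros(h.shape[:2],np.uint8)
    for a,b in HSV[c]: m|=cv2.inRange(h,(a,110,90),(b,255,255))
    n,l,s,ce=cv2.connectedComponentsWithStats(m)
    return [(int(s[i,4]),s[i,:4].tolist(),ce[i].round(1).tolist()) for i in range(1,n) if s[i,4]>=amin]
def yaw(s):
    q=s['ee_rot']; r=Ro.from_quat([q[1],q[2],q[3],q[0]]).as_matrix(); return r.round(3).tolist()
E
python3 - <<'E'
from h import *
s=telemetry.get_state(); print(s['clock'],s['tool_pos'],yaw(s),s['joint_pos'])
a=snap('wrist','w1.png')
for n in ['cell_yellow','stand_green','cell_green','stand_yellow']:
    for r in models.boxes_of(n,'wrist')[:2]: print(n,r['score'],r['point'],ray('wrist',r['point'],56 if 'cell' in n else 30,s).round(1))
for c in HSV:
    print(c,[(b,ray('wrist',b[2],56,s).round(1).tolist()) for b in blobs(a,c)])
t=cv2.cvtColor(cv2.imread('pics/t0.png'),cv2.COLOR_BGR2RGB)
for c in HSV:
    print('top',c,[(b,ray('top',b[2],56,s).round(1).tolist()) for b in blobs(t,c,10)])
E
```

```text
2.0 [ 472.94962637 -390.78808514  191.94937969] [[-1.0, -0.003, -0.0], [-0.003, 1.0, 0.0], [0.0, 0.0, -1.0]] [-3.72544224e-01  2.68586465e-01 -1.52028659e-01  9.50855779e-05
 -1.15042313e+00 -1.19538464e+00]
cell_yellow 0.58 [317.7, 230.4] [ 543.5 -313.7   56. ]
stand_green 0.63 [300.4, 234.8] [ 563.  -329.2   30. ]
cell_green 0.8 [501.7, 154.9] [ 451.2 -118.4   56. ]
stand_yellow 0.83 [484.8, 172.3] [ 477.8 -109.6   30. ]
red []
yellow [((1817, [465, 125, 47, 71], [485.5, 156.0]), [452.4, -135.9, 56.0]), ((62, [477, 200, 10, 10], [482.0, 204.6]), [509.8, -124.9, 56.0]), ((31, [318, 235, 7, 9], [321.4, 239.2]), [555.3, -308.3, 56.0]), ((44, [299, 253, 5, 14], [300.8, 259.8]), [584.1, -331.7, 56.0]), ((45, [285, 267, 7, 8], [287.7, 270.6]), [599.8, -347.4, 56.0])]
green [((123, [503, 148, 9, 18], [507.6, 157.3]), [453.8, -111.1, 56.0]), ((1212, [286, 206, 54, 47], [310.1, 226.1]), [537.8, -323.2, 56.0])]
blue [((1503, [298, 27, 117, 62], [356.3, 56.8]), [353.6, -289.8, 56.0]), ((11798, [0, 157, 94, 220], [40.8, 250.3]), [571.4, -652.1, 56.0])]
top red [((284, [190, 123, 26, 16], [202.
[... 164 characters left out ...]
, ((116, [274, 246, 18, 12], [282.0, 251.9]), [352.0, -15.5, 56.0])]
top yellow [((348, [186, 116, 35, 28], [204.7, 128.4]), [698.1, 188.3, 56.0]), ((58, [382, 168, 9, 8], [385.9, 171.2]), [564.3, -310.8, 56.0]), ((232, [298, 200, 21, 23], [307.5, 212.1]), [457.4, -88.9, 56.0])]
top green [((294, [372, 163, 25, 23], [383.7, 173.7]), [557.5, -304.2, 56.0]), ((56, [306, 209, 8, 8], [309.7, 212.5]), [456.1, -94.8, 56.0])]
top blue [((1511, [486, 104, 26, 99], [501.0, 151.6]), [610.9, -636.3, 56.0]), ((295, [136, 168, 22, 21], [147.0, 178.8]), [560.7, 348.5, 56.0]), ((63, [223, 212, 9, 9], [226.8, 216.2]), [452.3, 131.6, 56.0]), ((237, [351, 237, 44, 24], [372.2, 248.8]), [353.4, -260.1, 56.0])]
```

View pics/w1.png

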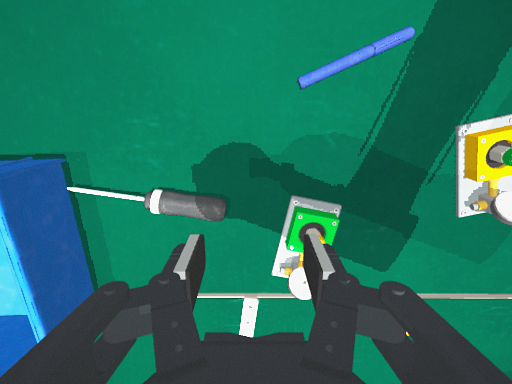

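The wrist view shows the yellow cell on the green stand at about (315,232), partly hidden by a finger. The green cell on the yellow stand is at (505,155). Next I'll hover right above the yellow cell.

{"api": "arm_command", "payload": {"moves": [-0.6,0.54,0.3,0,0,0.0,55,-0.6,0.53,0.3,0,0,0,55,-0.6,0.53,0.3,0,0,0,55,0,0,0,0,0,0,55,0,0,0,0,0,0,55]}}

```text
clock: 2.75
tool_pos: [562.0, -311.9, 146.3]
ee_rot: [-0.001, -0.0, 1.0, 0.0]
contact_force: [0.4, -0.7, 0.4]
gripper_width: 55.2
```

```bash
cat >> h.py <<'E'
def look(f,cap,blk):
    s=telemetry.get_state(); print(s['clock'],s['tool_pos'].round(1),s['gripper_width'].__round__(1),'Rx',yaw(s)[0])
    a=snap('wrist',f)
    for b in blobs(a,cap,80) if cap else []: print('cap',b,ray('wrist',b[2],56,s).round(1).tolist())
    for b in blobs(a,blk,300) if blk else []:
        x,y,w,h=b[1]; print('blk',b,ray('wrist',b[2],30,s).round(1).tolist(),'boxc',ray('wrist',(x+w/2,y+h/2),30,s).round(1).tolist())
    return a,s
E
python3 -c "
from h import *
look('w2.png','yellow','green')"
```

```text
2.75 [ 562.  -311.9  146.3] 55.2 Rx [-1.0, -0.001, -0.001]
cap (3280, [439, 30, 73, 98], [471.0, 74.0]) [461.7, -126.1, 56.0]
cap (95, [455, 135, 13, 12], [462.0, 140.1]) [517.9, -120.7, 56.0]
cap (423, [241, 175, 24, 24], [252.4, 186.7]) [562.9, -313.1, 56.0]
cap (125, [240, 203, 13, 17], [244.5, 210.5]) [587.8, -321.0, 56.0]
cap (132, [354, 268, 42, 13], [376.3, 272.1]) [659.3, -179.9, 56.0]
blk (605, [485, 52, 27, 28], [499.2, 66.4]) [453.2, -82.6, 30.0] boxc [452.8, -83.3, 30.0]
blk (1889, [222, 146, 62, 63], [251.5, 175.7]) [559.1, -314.1, 30.0] boxc [561.1, -312.6, 30.0]
```

View pics/w2.png

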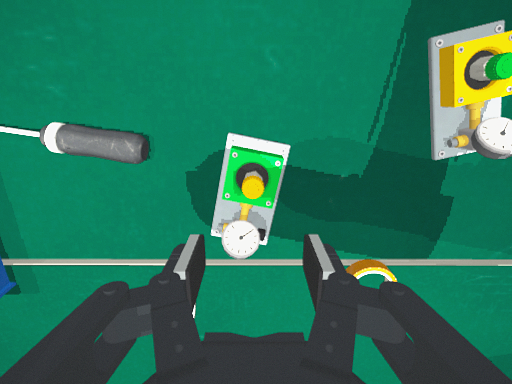

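The yellow cap is centred at about (252,188), which gives roughly (564,-312), and it sits squarely between the fingers. I'll descend, grip and lift.

{"api": "arm_command", "payload": {"moves": [-0.05,0,0.8,0,0,0,55,0,0,0.8,0,0,0,55,0,0,0.5,0,0,0,55,0,0,0,0,0,0,55,0,0,0,0,0,0,12]}}

```text
clock: 3.3
tool_pos: [564.5, -313.0, 43.1]
ee_rot: [0.0, 0.0, 1.0, -0.0]
contact_force: [1.2, 0.9, 0.6]
gripper_width: 41.6
```

{"api": "arm_command", "payload": {"moves": [0,0,0,0,0,0,12,0,0,0,0,0,0,12,0,0,0,0,0,0,12,0,0,0,0,0,0,12,0,0,-0.2,0,0,0,12]}}

```text
clock: 3.8
tool_pos: [563.8, -311.4, 51.4]
ee_rot: [-0.001, -0.0, 1.0, 0.0]
contact_force: [0.1, 0.1, -0.4]
gripper_width: 12.2
```

The fingers closed to 12.2 mm, so nothing is between them. I'll look before doing anything else.

```bash
python3 -c "
from h import *
a,s=look('w3.png','yellow','green')
print(s['contact_force'])
b=snap('side','s3.png'); c=b[100:200,270:400]
w=a[60:360,100:420]
o=np.zeros((400,800,3),np.uint8); o[:300,:320]=w; c=cv2.resize(c,(460,354),interpolation=cv2.INTER_CUBIC); o[:354,330:790]=c
cv2.imwrite('pics/c3.png',o[:,:,::-1])
"
```

```text
3.8 [ 563.8 -311.4   51.4] 12.2 Rx [-1.0, -0.0, -0.002]
cap (866, [235, 210, 33, 36], [251.8, 227.0]) [561.5, -312.7, 56.0]
blk (3385, [207, 163, 90, 80], [249.8, 197.9]) [551.1, -314.3, 30.0] boxc [555.0, -312.7, 30.0]
[ 0.0577398   0.05278227 -0.40875955]
```

View pics/c3.png

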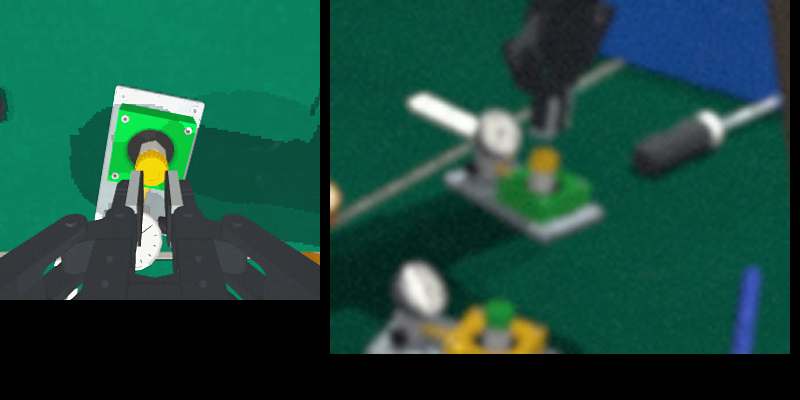

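The cell is still seated. In the side crop the finger tips (about (331,138) full frame) are above the cap top (330,143), so the fingers sit higher than the tool data suggest. I'll measure by how much.

```bash
python3 -c "
from h import *
p=imaging.camera_params('side'); R=np.array(p['R']);t=np.array(p['t'])
def pr(X): c=R@np.array(X)+t; return (p['fx']*c[0]/c[2]+p['cx']).round(1),(p['fy']*c[1]/c[2]+p['cy']).round(1)
for z in (22,43,56,63,70,80): print(z,pr((564,-312,z)))
p=imaging.camera_params('wrist'); M=np.linalg.inv(np.array(p['mount']))
for X in [(0,0,8),(0,0,0),(0,0,-11),(0,0,-30),(-10,0,0),(-10,0,-20),(-10,0,-30)]:
    c=M@np.array([*X,1]); print(X,(p['fx']*c[0]/c[2]+p['cx']).round(1),(p['fy']*c[1]/c[2]+p['cy']).round(1), 'gap12',280*12.2/c[2],'gap55',280*55/c[2])
a=cv2.imread('pics/w3.png')[190:320,190:320]; b=cv2.imread('pics/s3.png')[100:165,300:365]
cv2.imwrite('pics/c4.png',np.hstack([cv2.resize(a,(390,390),interpolation=2),cv2.resize(b,(390,390),interpolation=2)]))
"
```

```text
22 (np.float64(328.9), np.float64(153.3))
43 (np.float64(329.7), np.float64(147.2))
56 (np.float64(330.2), np.float64(143.3))
63 (np.float64(330.4), np.float64(141.3))
70 (np.float64(330.7), np.float64(139.1))
80 (np.float64(331.1), np.float64(136.1))
(0, 0, 8) 253.9 221.9 gap12 17.755387724309514 gap55 80.04478072434617
(0, 0, 0) 253.9 227.0 gap12 18.48507248428267 gap55 83.33434316684811
(0, 0, -11) 253.9 234.8 gap12 19.592182098357657 gap55 88.32541109915337
(0, 0, -30) 254.0 250.8 gap12 21.852859851835113 gap55 98.51699113532223
(-10, 0, 0) 253.9 240.5 gap12 18.175926614894202 gap55 81.94065277206403
(-10, 0, -20) 254.0 256.7 gap12 20.21845704984909 gap55 91.14878178210654
(-10, 0, -30) 254.0 266.3 gap12 21.422118635334055 gap55 96.57512499535845
```

View pics/c4.png

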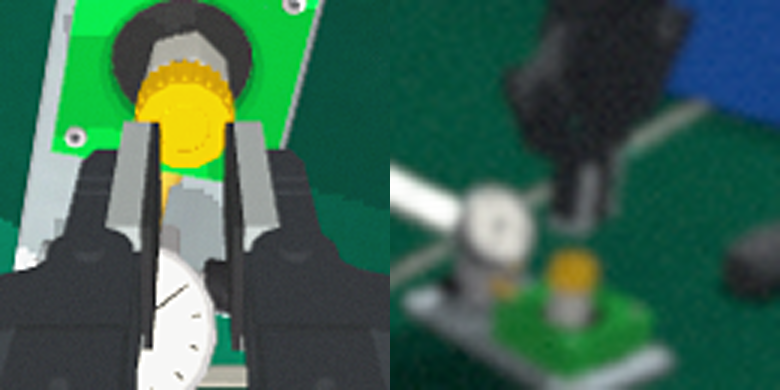

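The side view puts the tips at z≈75 with the TCP at 51, so they are about 24 mm behind the TCP rather than 8 mm ahead. The wrist view's gap and row agree with that. I'll reopen and go about 37 mm lower than the current pose (TCP ≈ 14), so the tips end near z ≈ 37.

{"api": "arm_command", "payload": {"moves": [0,0,0,0,0,0,55,0,0,0,0,0,0,55,0,0,0,0,0,0,55,0,-0.02,0.35,0,0,0,55,0,0,0.25,0,0,0,55]}}

```text
clock: 4.4
tool_pos: [564.4, -312.7, 21.2]
ee_rot: [-0.0, -0.0, 1.0, 0.0]
contact_force: [-0.6, -0.5, -0.4]
gripper_width: 55.1
```

{"api": "arm_command", "payload": {"moves": [0,0,0.15,0,0,0,55,0,0,0,0,0,0,14,0,0,0,0,0,0,14,0,0,0,0,0,0,14,0,0,0,0,0,0,14]}}

```text
clock: 4.9
tool_pos: [565.0, -312.8, 15.1]
ee_rot: [0.0, -0.0, 1.0, -0.0]
contact_force: [-0.1, 0.5, -0.2]
gripper_width: 17.2
```

{"api": "arm_command", "payload": {"moves": [0,0,0,0,0,0,14,0,0,0,0,0,0,14]}}

```text
clock: 5.1
tool_pos: [565.0, -312.8, 15.0]
ee_rot: [0.0, -0.0, 1.0, -0.0]
contact_force: [0.1, 1.0, 2.1]
gripper_width: 17.0
```

```bash
python3 -c "
from h import *
b=snap('side','s5.png')[100:165,300:365]
a=snap('wrist','w5.png')[190:320,190:320]; 
cv2.imwrite('pics/c5.png',np.hstack([cv2.resize(a,(390,390),interpolation=2),cv2.resize(b,(390,390),interpolation=2)])[:,:,::-1])
"
```

```text
(no output)
```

View pics/c5.png

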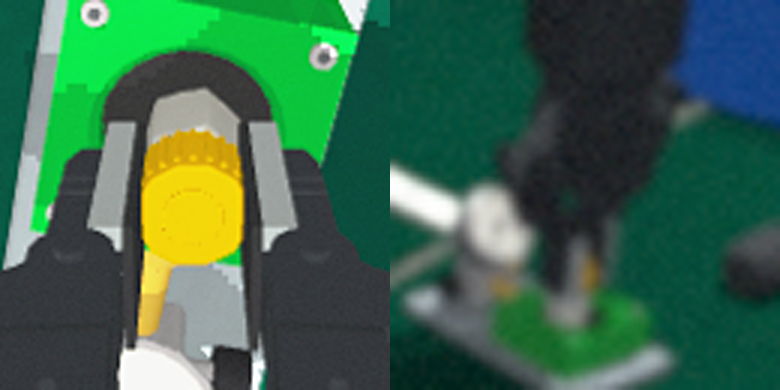

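The yellow cap is held in full contact between the pads. The opening reads 17 mm for a 20.5 mm cap, so the reading is about 3 mm low. I'll lift and carry it toward the parking nest.

{"api": "arm_command", "payload": {"moves": [0,0,-0.6,0,0,0,14,0,0,-0.8,0,0,0,14,-0.08,0.5,0,0,0,0,14,-0.08,0.8,0,0,0,0,14,-0.08,0.8,0,0,0,0,14]}}

```text
clock: 5.7
tool_pos: [576.3, -207.0, 84.6]
ee_rot: [0.0, 0.001, 1.0, 0.0]
contact_force: [0.9, 0.1, -0.2]
gripper_width: 17.2
```

{"api": "arm_command", "payload": {"moves": [-0.08,0.8,0,0,0,0,14,-0.08,0.8,0,0,0,0,14,-0.08,0.8,0,0,0,0,14,-0.08,0.8,0,0,0,0,14,-0.08,0.8,0,0,0,0,14]}}

```text
clock: 6.2
tool_pos: [596.3, -6.1, 84.5]
ee_rot: [-0.0, -0.0, 1.0, 0.0]
contact_force: [-0.1, -0.0, 0.6]
gripper_width: 17.3
```

{"api": "arm_command", "payload": {"moves": [-0.08,0.8,0,0,0,0,14,0,0.22,0,0,0,0,14,0,0,0,0,0,0,14]}}

```text
clock: 6.5
tool_pos: [600.4, 45.0, 84.3]
ee_rot: [-0.0, -0.001, 1.0, 0.0]
contact_force: [0.2, -1.3, -0.9]
gripper_width: 17.4
```

```bash
python3 -c "
from h import *
t=cv2.imread('pics/t0.png',0); c=t[146:166,246:268]; 
ys,xs=np.where(c<90); print('top pocket px',xs.mean()+246,ys.mean()+146,len(xs),ray('top',(xs.mean()+246,ys.mean()+146),26).round(1))
a,s=look('w6.png','yellow',None)
print(models.boxes_of('parking_nest','wrist')[:1])
"
```

```text
top pocket px 255.625 154.375 40 [626.8  47.9  26. ]
6.5 [600.4  45.   84.3] 17.4 Rx [-1.0, -0.003, -0.0]
cap (3756, [5, 0, 111, 69], [63.9, 30.3]) [480.0, -73.1, 56.0]
cap (304, [362, 41, 21, 23], [371.4, 50.2]) [490.5, 119.1, 56.0]
cap (148, [339, 87, 14, 15], [345.8, 94.2]) [516.9, 105.7, 56.0]
cap (1339, [237, 233, 34, 45], [253.5, 255.7]) [639.4, 44.9, 56.0]
cap (3970, [354, 250, 115, 77], [419.5, 281.2]) [663.2, 182.3, 56.0]
cap (518, [11, 270, 66, 54], [44.6, 295.3]) [677.9, -130.7, 56.0]
[{'point': [255.9, 207.8], 'score': 0.71}]
```

View pics/w6.png

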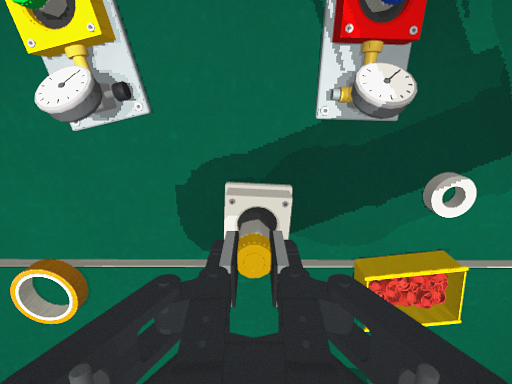

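```bash
python3 -c "
from h import *
s=telemetry.get_state()
for p in [(257,207),(225,196),(292,197),(233,202),(286,204),(237,220),(279,220)]: print(p,ray('wrist',p,30,s).round(1))
im=cv2.imread('pics/w6.png'); cv2.imwrite('pics/c6.png',cv2.resize(im[170:290,200:320],(600,600),interpolation=2))
"
```

```text
(257, 207) [607.7  45.7  30. ]
(225, 196) [597.8  18.8  30. ]
(292, 197) [598.6  75.2  30. ]
(233, 202) [603.2  25.4  30. ]
(286, 204) [605.   70.3  30. ]
(237, 220) [619.8  28.5  30. ]
(279, 220) [619.8  64.8  30. ]
```

View pics/c6.png

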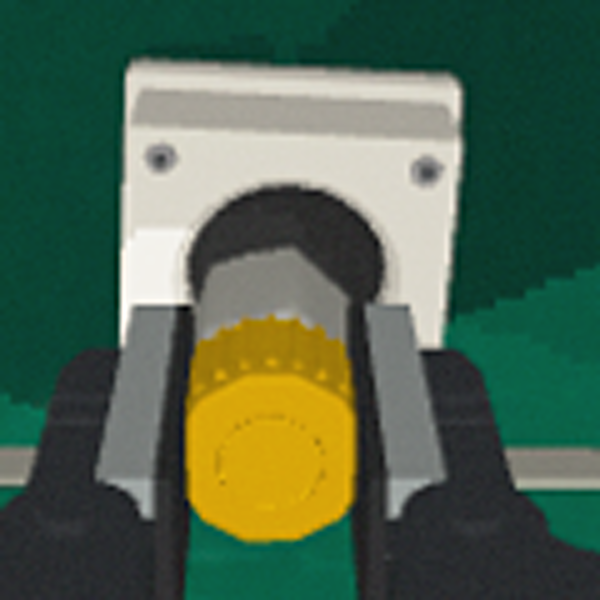

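The white nest's pocket spans columns 237–277 with its near rim at row 207, giving a centre of about (625, 46.5). The top camera gave (627, 48). I'll lower the cell in.

{"api": "arm_command", "payload": {"moves": [-0.49,0.03,0.0,0,0,0,14,0,0,0.6,0,0,0,14,0,0,0.5,0,0,0,14,0,0,0.2,0,0,0,14,0,0,0,0,0,0,14]}}

```text
clock: 7.1
tool_pos: [623.8, 43.2, 18.0]
ee_rot: [-0.002, 0.001, 1.0, -0.001]
contact_force: [-0.4, 0.5, -0.6]
gripper_width: 17.3
```

{"api": "arm_command", "payload": {"moves": [0,0,0.05,0,0,0,14,0,0,0,0,0,0,14]}}

```text
clock: 7.3
tool_pos: [625.7, 44.7, 18.1]
ee_rot: [0.001, -0.0, 1.0, 0.0]
contact_force: [-0.2, -0.2, -0.2]
gripper_width: 17.6
```

{"api": "arm_command", "payload": {"moves": [0,0,0.03,0,0,0,14,0,0,0.0,0,0,0,14]}}

```text
clock: 7.5
tool_pos: [625.3, 44.9, 16.2]
ee_rot: [0.001, -0.0, 1.0, 0.0]
contact_force: [-0.6, -0.7, -0.8]
gripper_width: 17.6
```

{"api": "arm_command", "payload": {"moves": [0,0,0.03,0,0,0,14,0,0,0.0,0,0,0,14]}}

```text
clock: 7.7
tool_pos: [625.6, 44.9, 15.0]
ee_rot: [0.001, -0.0, 1.0, 0.0]
contact_force: [-1.8, 0.5, 4.4]
gripper_width: 17.4
```

A contact force of 4.4 N at TCP z = 15.0 means it is seated. I'll release, lift and go over to the green cell on the yellow stand.

{"api": "arm_command", "payload": {"moves": [0,0,0,0,0,0,50,0,0,0,0,0,0,50,0,0,0,0,0,0,50,0,0,-0.7,0,0,0,50,0,0,-0.9,0,0,0,50]}}

```text
clock: 8.2
tool_pos: [623.1, 44.2, 92.3]
ee_rot: [-0.003, -0.0, 1.0, -0.001]
contact_force: [1.4, 0.7, 0.5]
gripper_width: 50.1
```

{"api": "arm_command", "payload": {"moves": [0.8,-0.65,0,0,0,0,50,0.8,-0.65,0,0,0,0,50,0.8,-0.65,0,0,0,0,50,0.8,-0.65,0,0,0,0,50,0,0,0,0,0,0,50]}}

```text
clock: 8.7
tool_pos: [464.4, -83.9, 93.8]
ee_rot: [-0.001, 0.001, 1.0, 0.0]
contact_force: [0.6, 0.5, 0.1]
gripper_width: 49.8
```

```bash
python3 -c "
from h import *
a,s=look('w7.png','green','yellow')
"
```

```text
8.7 [464.4 -83.9  93.8] 49.8 Rx [-1.0, 0.003, -0.002]
cap (621, [224, 178, 28, 29], [237.8, 191.8]) [452.7, -96.3, 56.0]
cap (3102, [0, 250, 64, 68], [31.9, 282.3]) [534.9, -276.2, 56.0]
blk (3124, [200, 144, 78, 90], [239.4, 183.8]) [454.2, -96.3, 30.0] boxc [458.9, -96.7, 30.0]
blk (662, [475, 346, 37, 31], [498.6, 358.3]) [653.5, 182.0, 30.0] boxc [658.1, 177.7, 30.0]
```

View pics/w7.png

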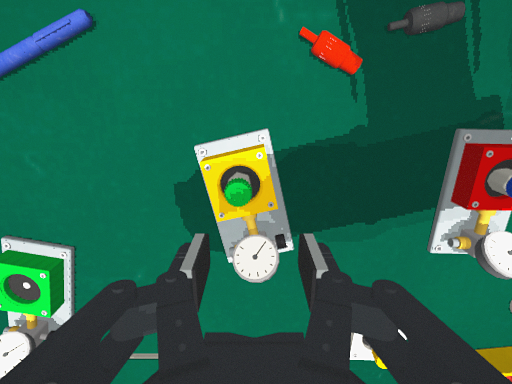

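The green cap top is at about (238,194), giving (455,-96). The emptied green pocket is at about (25,288).

{"api": "arm_command", "payload": {"moves": [0.19,-0.25,0,0,0,0,50,0,0,0.7,0,0,0,50,0,0,0.5,0,0,0,50,0,0,0.37,0,0,0,50,0,0,0,0,0,0,50]}}

```text
clock: 9.25
tool_pos: [458.9, -94.1, 13.2]
ee_rot: [-0.002, -0.0, 1.0, -0.0]
contact_force: [-0.5, 0.5, 0.1]
gripper_width: 50.0
```

{"api": "arm_command", "payload": {"moves": [0,0,0,0,0,0,14,0,0,0,0,0,0,14,0,0,0,0,0,0,14,0,0,0,0,0,0,14,0,0,0,0,0,0,14]}}

```text
clock: 9.75
tool_pos: [461.3, -93.8, 16.4]
ee_rot: [0.001, -0.0, 1.0, 0.0]
contact_force: [0.9, 0.9, 5.4]
gripper_width: 17.2
```

```bash
cat >> h.py <<'E'
def pocket(f,box,s,z=30,th=75):
    """dark ellipse fit inside box (x0,y0,x1,y1) of saved wrist pic"""
    g=cv2.imread('pics/'+f,0); x0,y0,x1,y1=box; m=(g[y0:y1,x0:x1]<th).astype(np.uint8)
    c=max(cv2.findContours(m,cv2.RETR_EXTERNAL,cv2.CHAIN_APPROX_NONE)[0],key=cv2.contourArea)
    e=cv2.fitEllipse(cv2.convexHull(c)); p=(e[0][0]+x0,e[0][1]+y0); return np.round(p,1),np.round(e[1],1),ray('wrist',p,z,s).round(1)
E
python3 -c "
from h import *
s=telemetry.get_state(); print(s['tool_pos'].round(1),s['gripper_width'])
s['tool_pos']=np.array([464.4,-83.9,93.8]); s['ee_rot']=np.array([-.001,.001,1,0])
print(pocket('w7.png',(0,262,50,312),s)); print(ray('wrist',(25,288),30,s).round(1),ray('wrist',(240,184),30,s).round(1))
g=cv2.imread('pics/w7.png',0); print(g[288,0:60:3], g[184,205:275:4])
"
```

```text
[461.3 -93.8  16.4] 17.20230918865123
(array([ 21.5, 288.1]), array([25.2, 37.4]), array([ 561. , -312.4,   30. ]))
[ 560.9 -309.    30. ] [454.3 -95.8  30. ]
[117 131  68  67  74  75  77  74  60 223  67  74  74 119 155 155 158  66
  73  71] [146 207 207 168  51  43  93 142 139 139  85 103  50  47 162 178 179 142]
```

```bash
python3 -c "
from h import *
a,s=look('w8.png','green','yellow'); print(s['contact_force'],s['joint_pos'].round(3))
b=snap('side','s8.png')[130:220,270:360]; a=a[120:300,160:340]
cv2.imwrite('pics/c8.png',np.hstack([cv2.resize(a,(400,400),interpolation=2),cv2.resize(b,(400,400),interpolation=2)])[:,:,::-1])
"
```

```text
9.75 [461.3 -93.8  16.4] 17.2 Rx [-1.0, -0.001, 0.002]
cap (1326, [236, 222, 36, 44], [253.5, 244.0]) [451.6, -94.1, 56.0]
cap (918, [0, 314, 17, 69], [6.7, 347.3]) [520.5, -240.0, 56.0]
blk (4200, [192, 168, 112, 93], [246.5, 203.0]) [439.1, -98.2, 30.0] boxc [446.4, -97.3, 30.0]
blk (470, [238, 261, 34, 35], [259.2, 274.9]) [488.7, -90.3, 30.0] boxc [491.5, -93.0, 30.0]
[0.91883056 0.92919624 5.39503955] [ 0.219  0.247 -0.67   0.    -0.651 -1.79 ]
```

View pics/c8.png

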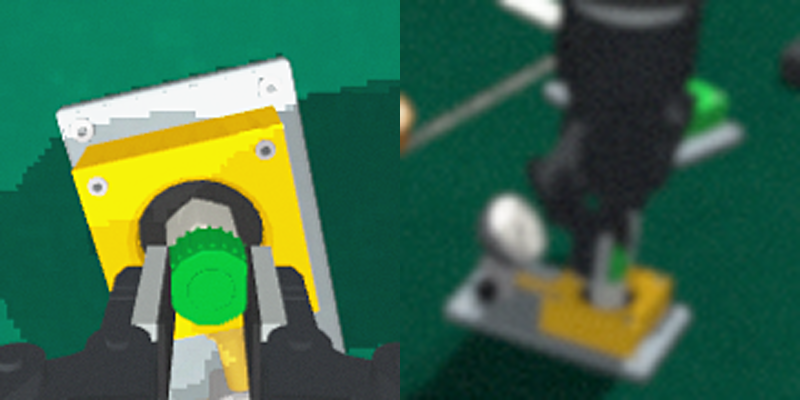

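The cap is centred between the pads laterally but sits about 6 mm toward the pad edge in x. It is still seated, so I'll open, shift and regrip.

{"api": "arm_command", "payload": {"moves": [0,0,0,0,0,0,40,0,0,0,0,0,0,40,0.06,-0.02,0,0,0,0,40,0.06,0,0,0,0,0,40,0,0,0,0,0,0,40]}}

```text
clock: 10.35
tool_pos: [453.5, -95.0, 15.3]
ee_rot: [-0.0, -0.0, 1.0, -0.0]
contact_force: [0.5, -0.8, -0.2]
gripper_width: 40.1
```

{"api": "arm_command", "payload": {"moves": [0,0,0,0,0,0,14,0,0,0,0,0,0,14,0,0,0,0,0,0,14,0,0,0,0,0,0,14]}}

```text
clock: 10.75
tool_pos: [454.5, -95.0, 15.6]
ee_rot: [0.0, -0.0, 1.0, -0.0]
contact_force: [-1.4, -0.7, 3.3]
gripper_width: 17.4
```

```bash
python3 -c "
from h import *
a,s=look('w9.png','green',None); print(s['contact_force'])"
```

```text
10.75 [454.5 -95.   15.6] 17.4 Rx [-1.0, -0.0, 0.0]
cap (1299, [237, 234, 34, 44], [253.6, 255.8]) [451.2, -95.2, 56.0]
cap (941, [0, 322, 19, 61], [7.8, 350.5]) [515.2, -240.3, 56.0]
[-1.366066   -0.73703231  3.25108367]
```

Now centred: the cap blob is at row 255.8, the same as in the first good grip. I'll carry it to the green stand at (562,-312).

{"api": "arm_command", "payload": {"moves": [0,0,-0.6,0,0,0,14,0,0,-0.8,0,0,0,14,-0.36,-0.72,0,0,0,0,14,-0.36,-0.72,0,0,0,0,14,-0.36,-0.72,0,0,0,0,14]}}

```text
clock: 11.3
tool_pos: [509.3, -203.8, 86.0]
ee_rot: [0.001, -0.001, 1.0, 0.0]
contact_force: [0.8, 0.4, -0.9]
gripper_width: 17.3
```

{"api": "arm_command", "payload": {"moves": [-0.36,-0.72,0,0,0,0,14,-0.36,-0.72,0,0,0,0,14,-0.35,-0.72,0,0,0,0,14,0,0,0,0,0,0,14,0,0,0,0,0,0,14]}}

```text
clock: 11.8
tool_pos: [561.3, -311.5, 84.2]
ee_rot: [-0.001, 0.001, 1.0, 0.0]
contact_force: [0.2, 1.0, 0.5]
gripper_width: 17.5
```

```bash
python3 -c "
from h import *
a,s=look('w10.png','green',None)
c=a[150:290,180:320]; cv2.imwrite('pics/c10.png',cv2.resize(c,(560,560),interpolation=2)[:,:,::-1])
for r in (200,207,214,221): print(r,ray('wrist',(254,r),30,s).round(1))
"
```

```text
11.8 [ 561.3 -311.5   84.2] 17.5 Rx [-1.0, 0.002, -0.002]
cap (2949, [213, 158, 78, 77], [250.9, 192.7]) [547.0, -313.6, 56.0]
cap (1306, [237, 234, 34, 44], [253.6, 255.9]) [600.4, -311.7, 56.0]
200 [ 562.5 -311.3   30. ]
207 [ 568.8 -311.3   30. ]
214 [ 575.3 -311.3   30. ]
221 [ 581.9 -311.3   30. ]
```

View pics/c10.png

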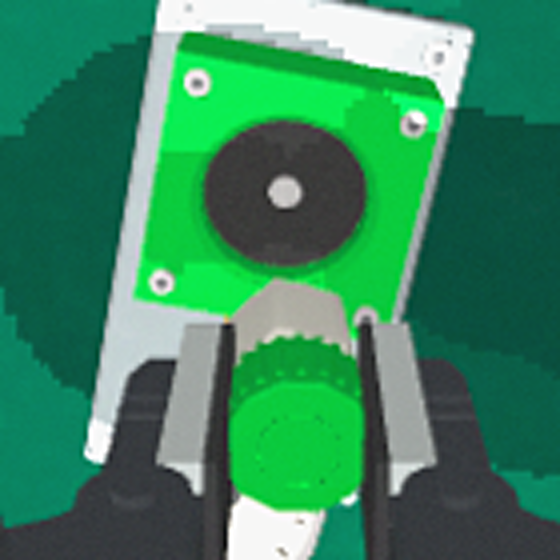

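The empty green pocket is centred at about (251,198), so the target is about (563,-313.5). I'll nudge over and lower.

{"api": "arm_command", "payload": {"moves": [-0.04,-0.04,0.6,0,0,0,14,0,0,0.5,0,0,0,14,0,0,0.2,0,0,0,14,0,0,0.03,0,0,0,14,0,0,0,0,0,0,14]}}

```text
clock: 12.35
tool_pos: [564.3, -312.5, 19.8]
ee_rot: [0.0, -0.001, 1.0, -0.0]
contact_force: [-0.1, -0.8, 0.1]
gripper_width: 17.3
```

{"api": "arm_command", "payload": {"moves": [0,0,0.02,0,0,0,14,0,0,0,0,0,0,14]}}

```text
clock: 12.55
tool_pos: [564.6, -312.9, 19.2]
ee_rot: [0.001, -0.0, 1.0, -0.0]
contact_force: [0.1, -0.5, -1.1]
gripper_width: 17.6
```

{"api": "arm_command", "payload": {"moves": [0,0,0.02,0,0,0,14,0,0,0,0,0,0,14]}}

```text
clock: 12.75
tool_pos: [564.0, -312.9, 17.3]
ee_rot: [0.0, -0.0, 1.0, -0.0]
contact_force: [-0.1, 0.1, -1.4]
gripper_width: 17.2
```

{"api": "arm_command", "payload": {"moves": [0,0,0.03,0,0,0,14,0,0,0,0,0,0,14]}}

```text
clock: 12.95
tool_pos: [564.1, -313.0, 15.7]
ee_rot: [0.0, -0.0, 1.0, -0.0]
contact_force: [0.7, 0.4, 1.1]
gripper_width: 17.2
```

{"api": "arm_command", "payload": {"moves": [0,0,0.015,0,0,0,14,0,0,0,0,0,0,14]}}

```text
clock: 13.15
tool_pos: [564.3, -313.0, 15.6]
ee_rot: [0.0, -0.0, 1.0, -0.0]
contact_force: [-0.9, 0.3, 6.0]
gripper_width: 17.2
```

The 6 N force confirms it is seated. I'll release and go back for the yellow cell in the parking nest, at (625, 45).

{"api": "arm_command", "payload": {"moves": [0,0,0,0,0,0,45,0,0,0,0,0,0,45,0,0,0,0,0,0,45,0,0,-0.7,0,0,0,45,0,0,-0.8,0,0,0,45]}}

```text
clock: 13.65
tool_pos: [562.4, -312.5, 88.5]
ee_rot: [-0.002, -0.0, 1.0, 0.001]
contact_force: [1.1, -0.9, 1.2]
gripper_width: 44.9
```

{"api": "arm_command", "payload": {"moves": [-0.14,0.8,0,0,0,0,45,-0.14,0.8,0,0,0,0,45,-0.14,0.8,0,0,0,0,45,-0.14,0.8,0,0,0,0,45,-0.14,0.8,0,0,0,0,45]}}

```text
clock: 14.15
tool_pos: [598.8, -111.3, 89.7]
ee_rot: [-0.0, -0.0, 1.0, 0.0]
contact_force: [0.8, 0.4, 0.3]
gripper_width: 44.6
```

{"api": "arm_command", "payload": {"moves": [-0.14,0.8,0,0,0,0,45,-0.14,0.8,0,0,0,0,45,-0.14,0.8,0,0,0,0,45,-0.1,0.76,0,0,0,0,45,0,0,0,0,0,0,45]}}

```text
clock: 14.65
tool_pos: [625.6, 49.2, 89.5]
ee_rot: [0.0, -0.002, 1.0, 0.0]
contact_force: [0.7, -0.1, 0.4]
gripper_width: 44.6
```

{"api": "arm_command", "payload": {"moves": [0,0,0,0,0,0,45]}}

```text
clock: 14.75
tool_pos: [624.6, 46.2, 89.4]
ee_rot: [-0.0, -0.001, 1.0, -0.0]
contact_force: [-0.1, 0.4, -0.1]
gripper_width: 44.6
```

```bash
python3 -c "
from h import *
a,s=look('w11.png','yellow',None)"
```

```text
14.75 [624.6  46.2  89.4] 44.6 Rx [-1.0, -0.002, -0.001]
cap (1624, [16, 0, 97, 29], [61.3, 9.9]) [491.9, -74.2, 56.0]
cap (291, [362, 5, 21, 22], [371.9, 13.4]) [493.2, 119.8, 56.0]
cap (159, [338, 53, 15, 16], [345.5, 60.9]) [520.5, 106.1, 56.0]
cap (648, [238, 191, 29, 30], [252.0, 205.9]) [622.9, 44.8, 56.0]
cap (4338, [354, 226, 116, 78], [415.5, 259.5]) [670.1, 179.6, 56.0]
cap (653, [7, 245, 68, 57], [41.1, 272.2]) [682.9, -131.7, 56.0]
```

{"api": "arm_command", "payload": {"moves": [0,-0.02,0.6,0,0,0,45,0,0,0.6,0,0,0,45,0,0,0.28,0,0,0,45,0,0,0,0,0,0,45,0,0,0,0,0,0,45]}}

```text
clock: 15.3
tool_pos: [625.3, 43.6, 16.4]
ee_rot: [0.0, 0.0, 1.0, -0.0]
contact_force: [0.5, 0.3, 0.9]
gripper_width: 44.8
```

{"api": "arm_command", "payload": {"moves": [0,0,0,0,0,0,14,0,0,0,0,0,0,14,0,0,0,0,0,0,14,0,0,0,0,0,0,14,0,0,0,0,0,0,14]}}

```text
clock: 15.8
tool_pos: [625.9, 44.4, 17.4]
ee_rot: [0.001, -0.0, 1.0, 0.0]
contact_force: [-0.4, 0.2, 6.9]
gripper_width: 17.6
```

```bash
python3 -c "
from h import *
a,s=look('w12.png','yellow',None)"
```

```text
15.8 [625.9  44.4  17.4] 17.6 Rx [-1.0, -0.001, 0.003]
cap (83, [0, 0, 14, 15], [6.1, 5.6]) [509.9, -54.3, 56.0]
cap (443, [381, 29, 26, 25], [394.0, 40.9]) [522.2, 101.9, 56.0]
cap (1284, [237, 230, 34, 45], [253.7, 252.7]) [621.8, 44.2, 56.0]
cap (4393, [388, 266, 124, 53], [450.2, 288.6]) [644.4, 152.4, 56.0]
cap (326, [0, 309, 19, 53], [10.3, 336.7]) [678.1, -98.7, 56.0]
cap (1207, [447, 339, 65, 31], [487.9, 352.7]) [690.6, 185.5, 56.0]
```

{"api": "arm_command", "payload": {"moves": [0,0,-0.6,0,0,0,14,0,0,-0.8,0,0,0,14,0.68,-0.56,0,0,0,0,14,0.68,-0.56,0,0,0,0,14,0.68,-0.56,0,0,0,0,14]}}

```text
clock: 16.35
tool_pos: [521.6, -40.4, 86.2]
ee_rot: [0.0, -0.0, 1.0, 0.0]
contact_force: [0.1, -0.5, -0.3]
gripper_width: 17.0
```

{"api": "arm_command", "payload": {"moves": [0.68,-0.56,0,0,0,0,14,0.68,-0.56,0,0,0,0,14,0,0,0,0,0,0,14,0,0,0,0,0,0,14]}}

```text
clock: 16.75
tool_pos: [454.6, -96.4, 86.6]
ee_rot: [0.001, 0.0, 1.0, 0.0]
contact_force: [0.2, 0.9, -0.6]
gripper_width: 17.3
```

```bash
python3 -c "
from h import *
a,s=look('w13.png','yellow',None)
print(pocket('w13.png',(215,160,300,225),s,z=24))
c=a[150:290,180:320]; cv2.imwrite('pics/c13.png',cv2.resize(c,(560,560),interpolation=2)[:,:,::-1])
"
```

```text
16.75 [454.6 -96.4  86.6] 17.3 Rx [-1.0, 0.001, 0.002]
cap (2948, [214, 156, 79, 78], [253.5, 191.3]) [440.2, -96.6, 56.0]
cap (274, [490, 224, 22, 24], [499.7, 234.2]) [476.1, 97.5, 56.0]
cap (1289, [237, 231, 34, 44], [253.7, 252.8]) [492.6, -96.5, 56.0]
cap (123, [472, 250, 15, 12], [480.1, 255.3]) [495.1, 86.9, 56.0]
cap (114, [33, 326, 13, 14], [39.5, 332.4]) [573.7, -288.6, 56.0]
cap (493, [478, 358, 34, 26], [499.6, 368.0]) [617.5, 136.7, 56.0]
(array([254. , 196.3]), array([34.6, 39.2]), array([455.7, -96.1,  24. ]))
```

View pics/c13.png

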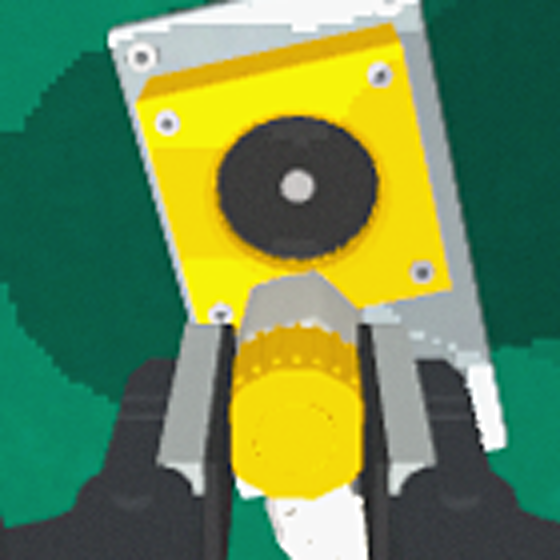

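The empty yellow pocket is right below, with its centre at about (254,196), or (455.7,-96.1). I'll lower.

{"api": "arm_command", "payload": {"moves": [-0.05,0,0.6,0,0,0,14,0,0,0.5,0,0,0,14,0,0,0.2,0,0,0,14,0,0,0.04,0,0,0,14,0,0,0,0,0,0,14]}}

```text
clock: 17.3
tool_pos: [458.0, -95.6, 19.0]
ee_rot: [-0.0, -0.001, 1.0, -0.0]
contact_force: [-1.0, -0.1, -0.5]
gripper_width: 17.3
```

{"api": "arm_command", "payload": {"moves": [0,0,0.03,0,0,0,14,0,0,0,0,0,0,14]}}

```text
clock: 17.5
tool_pos: [458.0, -95.7, 18.0]
ee_rot: [0.001, -0.0, 1.0, 0.0]
contact_force: [0.6, 0.6, -0.2]
gripper_width: 17.2
```

{"api": "arm_command", "payload": {"moves": [0,0,0.02,0,0,0,14,0,0,0,0,0,0,14]}}

```text
clock: 17.7
tool_pos: [458.2, -95.8, 17.3]
ee_rot: [0.001, -0.0, 1.0, 0.0]
contact_force: [-1.3, 0.9, 8.2]
gripper_width: 17.2
```

Seated at 8 N. I'll release and head for the blue cell on the red stand, at about (452,131).

{"api": "arm_command", "payload": {"moves": [0,0,0,0,0,0,45,0,0,0,0,0,0,45,0,0,0,0,0,0,45,0,0,-0.7,0,0,0,45,0,0,-0.8,0,0,0,45]}}

```text
clock: 18.2
tool_pos: [455.8, -96.2, 90.8]
ee_rot: [-0.002, -0.0, 1.0, -0.0]
contact_force: [0.9, -0.1, -0.0]
gripper_width: 45.1
```

{"api": "arm_command", "payload": {"moves": [0.02,0.9,0,0,0,0,45,0.02,0.9,0,0,0,0,45,0.02,0.9,0,0,0,0,45,0.02,0.9,0,0,0,0,45,0,0.9,0,0,0,0,45]}}

```text
clock: 18.7
tool_pos: [452.8, 130.8, 91.5]
ee_rot: [0.0, -0.0, 1.0, 0.0]
contact_force: [1.7, -1.2, -0.0]
gripper_width: 44.6
```

{"api": "arm_command", "payload": {"moves": [0,0,0,0,0,0,45,0,0,0,0,0,0,45]}}

```text
clock: 18.9
tool_pos: [452.9, 130.0, 91.0]
ee_rot: [-0.0, -0.001, 1.0, -0.0]
contact_force: [-0.2, -1.8, -0.1]
gripper_width: 45.3
```

```bash
python3 -c "
from h import *
a,s=look('w14.png','blue','red')"
```

```text
18.9 [452.9 130.   91. ] 45.3 Rx [-1.0, -0.003, -0.0]
cap (623, [243, 189, 28, 28], [256.3, 202.7]) [449.2, 131.9, 56.0]
cap (2884, [435, 266, 77, 63], [470.7, 294.0]) [533.8, 319.1, 56.0]
blk (1431, [31, 42, 73, 47], [69.7, 64.8]) [349.0, -8.3, 30.0] boxc [349.5, -10.0, 30.0]
blk (2935, [226, 157, 67, 68], [258.4, 188.0]) [445.7, 133.9, 30.0] boxc [448.4, 134.9, 30.0]
blk (534, [486, 303, 26, 28], [500.4, 316.4]) [581.8, 380.2, 30.0] boxc [582.6, 379.0, 30.0]
```

{"api": "arm_command", "payload": {"moves": [0.04,0.04,0.6,0,0,0,45,0,0,0.6,0,0,0,45,0,0,0.3,0,0,0,45,0,0,0,0,0,0,45,0,0,0,0,0,0,45]}}

```text
clock: 19.45
tool_pos: [451.4, 130.1, 16.5]
ee_rot: [-0.0, 0.0, 1.0, -0.0]
contact_force: [0.6, 0.9, -0.3]
gripper_width: 44.9
```

```bash
python3 -c "
from h import *
a,s=look('w15.png','blue',None)"
```

```text
19.45 [451.4 130.1  16.5] 44.9 Rx [-1.0, 0.001, -0.0]
cap (1410, [238, 232, 40, 45], [257.3, 254.4]) [447.9, 131.8, 56.0]
cap (605, [492, 325, 20, 58], [504.7, 357.9]) [519.2, 281.0, 56.0]
```

Well aligned, with the cap at row 254 as in the earlier good grips. I'll close, lift and carry it to the parking nest at (625, 46).

{"api": "arm_command", "payload": {"moves": [0,0.02,0,0,0,0,14,0,0,0,0,0,0,14,0,0,0,0,0,0,14,0,0,0,0,0,0,14,0,0,0,0,0,0,14]}}

```text
clock: 20.0
tool_pos: [452.0, 132.5, 17.4]
ee_rot: [0.001, -0.0, 1.0, 0.0]
contact_force: [-0.5, -2.3, 4.8]
gripper_width: 17.4
```

{"api": "arm_command", "payload": {"moves": [0,0,-0.6,0,0,0,14,0,0,-0.8,0,0,0,14,-0.7,-0.35,0,0,0,0,14,-0.7,-0.35,0,0,0,0,14,-0.7,-0.35,0,0,0,0,14]}}

```text
clock: 20.5
tool_pos: [557.9, 79.5, 87.7]
ee_rot: [0.001, -0.001, 1.0, 0.001]
contact_force: [0.9, 1.2, -0.6]
gripper_width: 17.3
```

{"api": "arm_command", "payload": {"moves": [-0.7,-0.35,0,0,0,0,14,-0.68,-0.3,0,0,0,0,14,0,0,0,0,0,0,14,0,0,0,0,0,0,14]}}

```text
clock: 20.9
tool_pos: [625.4, 46.5, 85.9]
ee_rot: [-0.0, 0.001, 1.0, -0.0]
contact_force: [-0.4, 0.4, -0.5]
gripper_width: 17.2
```

```bash
python3 -c "
from h import *
a,s=look('w16.png','blue',None); print(pocket('w16.png',(215,155,300,225),s,z=24))"
```

```text
20.9 [625.4  46.5  85.9] 17.2 Rx [-1.0, 0.001, -0.001]
cap (1272, [237, 231, 34, 44], [253.7, 252.9]) [662.8, 46.4, 56.0]
(array([255.2, 196.1]), array([35.2, 39.5]), array([625.8,  47.8,  24. ]))
```

Pocket at (625.8, 47.8) with the tool at (625.4, 46.5), so it's aligned. Lowering.

{"api": "arm_command", "payload": {"moves": [-0.02,0.02,0.6,0,0,0,14,0,0,0.5,0,0,0,14,0,0,0.2,0,0,0,14,0,0,0.03,0,0,0,14,0,0,0,0,0,0,14]}}

```text
clock: 21.45
tool_pos: [626.5, 48.6, 20.6]
ee_rot: [0.0, -0.001, 1.0, 0.0]
contact_force: [-0.4, 0.2, -1.0]
gripper_width: 17.2
```

{"api": "arm_command", "payload": {"moves": [0,0,0.02,0,0,0,14,0,0,0,0,0,0,14]}}

```text
clock: 21.65
tool_pos: [626.9, 48.4, 19.9]
ee_rot: [0.001, -0.0, 1.0, 0.0]
contact_force: [0.3, 0.3, 0.4]
gripper_width: 17.0
```

{"api": "arm_command", "payload": {"moves": [0,0,0.02,0,0,0,14,0,0,0,0,0,0,14]}}

```text
clock: 21.85
tool_pos: [626.4, 48.1, 18.1]
ee_rot: [0.0, -0.0, 1.0, 0.0]
contact_force: [0.9, 0.1, -0.7]
gripper_width: 16.9
```

{"api": "arm_command", "payload": {"moves": [0,0,0.02,0,0,0,14,0,0,0,0,0,0,14]}}

```text
clock: 22.05
tool_pos: [626.7, 48.1, 17.5]
ee_rot: [0.0, -0.0, 1.0, -0.0]
contact_force: [-1.3, 0.2, 4.5]
gripper_width: 17.3
```

{"api": "arm_command", "payload": {"moves": [0,0,0.015,0,0,0,14,0,0,0,0,0,0,14]}}

```text
clock: 22.25
tool_pos: [626.9, 48.2, 17.4]
ee_rot: [0.001, -0.0, 1.0, -0.0]
contact_force: [-4.2, 0.3, 9.8]
gripper_width: 17.1
```

Seated. I'll release and go to the red cell on the blue stand, at about (562,357).

{"api": "arm_command", "payload": {"moves": [0,0,0,0,0,0,45,0,0,0,0,0,0,45,0,0,0,0,0,0,45,0,0,-0.7,0,0,0,45,0,0,-0.8,0,0,0,45]}}

```text
clock: 22.75
tool_pos: [624.8, 47.6, 89.8]
ee_rot: [-0.002, -0.0, 1.0, -0.001]
contact_force: [1.1, 0.4, 0.3]
gripper_width: 44.5
```

{"api": "arm_command", "payload": {"moves": [0.25,0.8,0,0,0,0,45,0.25,0.8,0,0,0,0,45,0.25,0.8,0,0,0,0,45,0.25,0.8,0,0,0,0,45,0.25,0.8,0,0,0,0,45]}}

```text
clock: 23.25
tool_pos: [563.0, 249.6, 91.0]
ee_rot: [-0.0, -0.0, 1.0, -0.0]
contact_force: [0.9, 0.1, -0.5]
gripper_width: 45.3
```

{"api": "arm_command", "payload": {"moves": [0,0.8,0,0,0,0,45,0,0.8,0,0,0,0,45,0,0.58,0,0,0,0,45,0,0,0,0,0,0,45,0,0,0,0,0,0,45]}}

```text
clock: 23.75
tool_pos: [563.2, 357.5, 90.2]
ee_rot: [-0.0, -0.001, 1.0, -0.0]
contact_force: [0.5, -1.2, 0.4]
gripper_width: 44.8
```

```bash
python3 -c "
from h import *
a,s=look('w17.png','red','blue')"
```

```text
23.75 [563.2 357.5  90.2] 44.8 Rx [-1.0, -0.001, -0.001]
cap (970, [0, 18, 21, 76], [6.8, 63.9]) [461.2, 193.9, 56.0]
cap (627, [243, 191, 29, 29], [256.9, 204.9]) [561.0, 359.8, 56.0]
cap (243, [63, 304, 28, 23], [73.8, 312.7]) [664.0, 197.7, 56.0]
blk (2967, [220, 161, 71, 71], [253.8, 194.1]) [561.2, 357.5, 30.0] boxc [563.4, 358.9, 30.0]
```

Red cell at (562.6, 359.8). I'll descend and check the alignment before closing.

{"api": "arm_command", "payload": {"moves": [0,0.05,0.6,0,0,0,45,0,0,0.6,0,0,0,45,0,0,0.28,0,0,0,45,0,0,0,0,0,0,45,0,0,0,0,0,0,45]}}

```text
clock: 24.3
tool_pos: [564.4, 359.3, 17.8]
ee_rot: [0.0, -0.0, 1.0, 0.0]
contact_force: [1.0, 0.2, 0.4]
gripper_width: 45.0
```

```bash
python3 -c "
from h import *
a,s=look('w18.png','red',None)"
```

```text
24.3 [564.4 359.3  17.8] 45.0 Rx [-1.0, -0.0, 0.001]
cap (1391, [235, 230, 41, 44], [255.1, 251.4]) [559.8, 359.9, 56.0]
```

{"api": "arm_command", "payload": {"moves": [0.02,0,0.03,0,0,0,45,0,0,0,0,0,0,14,0,0,0,0,0,0,14,0,0,0,0,0,0,14,0,0,0,0,0,0,14]}}

```text
clock: 24.85
tool_pos: [563.1, 360.0, 16.5]
ee_rot: [0.001, -0.0, 1.0, 0.0]
contact_force: [-1.1, -2.1, 6.2]
gripper_width: 16.8
```

{"api": "arm_command", "payload": {"moves": [0,0,0,0,0,0,14,0,0,-0.6,0,0,0,14,0,0,-0.8,0,0,0,14,0.37,-0.76,0,0,0,0,14,0.37,-0.76,0,0,0,0,14]}}

```text
clock: 25.35
tool_pos: [525.8, 283.9, 86.4]
ee_rot: [0.001, -0.001, 1.0, 0.001]
contact_force: [-0.1, -0.9, -1.2]
gripper_width: 17.3
```

{"api": "arm_command", "payload": {"moves": [0.37,-0.76,0,0,0,0,14,0.37,-0.76,0,0,0,0,14,0.37,-0.76,0,0,0,0,14,0.37,-0.74,0,0,0,0,14,0,0,0,0,0,0,14]}}

```text
clock: 25.85
tool_pos: [448.4, 128.6, 85.3]
ee_rot: [-0.001, 0.001, 1.0, -0.0]
contact_force: [0.6, 0.1, 0.7]
gripper_width: 17.2
```

{"api": "arm_command", "payload": {"moves": [0,0,0,0,0,0,14]}}

```text
clock: 25.95
tool_pos: [451.7, 132.0, 86.0]
ee_rot: [0.0, 0.0, 1.0, 0.0]
contact_force: [0.6, 1.0, -0.4]
gripper_width: 17.4
```

```bash
python3 -c "
from h import *
a,s=look('w19.png','red',None); print(pocket('w19.png',(220,155,295,225),s,z=24))
c=a[150:290,180:320]; cv2.imwrite('pics/c19.png',cv2.resize(c,(560,560),interpolation=2)[:,:,::-1])"
```

```text
25.95 [451.7 132.   86. ] 17.4 Rx [-1.0, 0.001, 0.001]
cap (1479, [23, 43, 75, 48], [62.9, 66.3]) [351.3, 8.4, 56.0]
cap (3098, [223, 159, 69, 70], [256.1, 190.9]) [436.7, 133.7, 56.0]
cap (1287, [237, 233, 34, 45], [253.7, 255.3]) [491.5, 131.9, 56.0]
(array([256.1, 196.4]), array([41.8, 47.7]), array([452.6, 134.1,  24. ]))
```

View pics/c19.png

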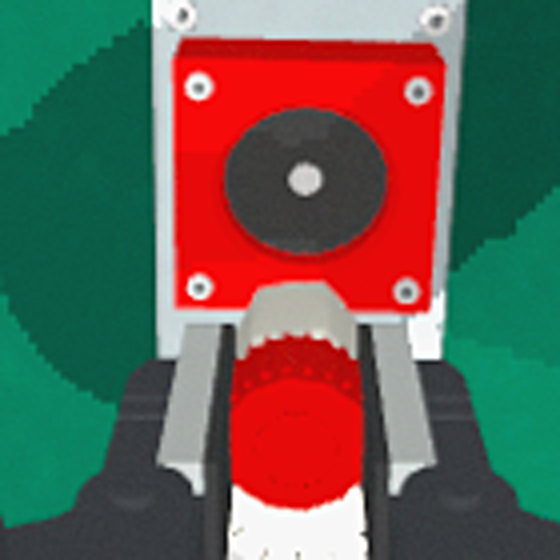

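The empty red pocket is centred at (256.5,195), giving (451.6, 134). I'll shift 2 mm in y and lower.

{"api": "arm_command", "payload": {"moves": [0,0.04,0.6,0,0,0,14,0,0,0.5,0,0,0,14,0,0,0.2,0,0,0,14,0,0,0.03,0,0,0,14,0,0,0,0,0,0,14]}}

```text
clock: 26.5
tool_pos: [452.2, 135.1, 19.2]
ee_rot: [-0.0, -0.001, 1.0, -0.0]
contact_force: [0.4, 0.3, -0.1]
gripper_width: 17.3
```

{"api": "arm_command", "payload": {"moves": [0,0,0.02,0,0,0,14,0,0,0,0,0,0,14]}}

```text
clock: 26.7
tool_pos: [452.3, 135.1, 18.8]
ee_rot: [0.001, -0.0, 1.0, 0.0]
contact_force: [-0.7, -0.5, -0.9]
gripper_width: 17.2
```

{"api": "arm_command", "payload": {"moves": [0,0,0.02,0,0,0,14,0,0,0,0,0,0,14]}}

```text
clock: 26.9
tool_pos: [451.9, 134.7, 17.3]
ee_rot: [0.0, -0.0, 1.0, 0.0]
contact_force: [-0.6, -0.4, -0.6]
gripper_width: 17.2
```

{"api": "arm_command", "payload": {"moves": [0,0,0.02,0,0,0,14,0,0,0,0,0,0,14]}}

```text
clock: 27.1
tool_pos: [452.1, 134.7, 16.4]
ee_rot: [0.0, -0.0, 1.0, 0.0]
contact_force: [-0.6, -0.0, 3.6]
gripper_width: 17.1
```

{"api": "arm_command", "payload": {"moves": [0,0,0.015,0,0,0,14,0,0,0,0,0,0,14]}}

```text
clock: 27.3
tool_pos: [452.3, 134.7, 16.4]
ee_rot: [0.001, -0.0, 1.0, 0.0]
contact_force: [-3.5, -1.0, 14.2]
gripper_width: 17.6
```

Seated. I'll release and fetch the blue cell from the parking nest at (626.5, 48).

{"api": "arm_command", "payload": {"moves": [0,0,0,0,0,0,45,0,0,0,0,0,0,45,0,0,0,0,0,0,45,0,0,-0.7,0,0,0,45,0,0,-0.8,0,0,0,45]}}

```text
clock: 27.8
tool_pos: [450.6, 133.7, 89.7]
ee_rot: [-0.002, -0.0, 1.0, -0.001]
contact_force: [1.5, 0.7, 0.2]
gripper_width: 45.0
```

{"api": "arm_command", "payload": {"moves": [-0.7,-0.34,0,0,0,0,45,-0.7,-0.35,0,0,0,0,45,-0.7,-0.35,0,0,0,0,45,-0.7,-0.35,0,0,0,0,45,-0.7,-0.35,0,0,0,0,45]}}

```text
clock: 28.3
tool_pos: [628.0, 46.7, 89.9]
ee_rot: [-0.0, -0.0, 1.0, -0.0]
contact_force: [1.2, 1.1, -0.2]
gripper_width: 45.1
```

{"api": "arm_command", "payload": {"moves": [0,0,0,0,0,0,45,0,0,0,0,0,0,45]}}

```text
clock: 28.5
tool_pos: [626.7, 46.8, 89.0]
ee_rot: [-0.001, 0.001, 1.0, -0.0]
contact_force: [-0.3, 0.5, 0.7]
gripper_width: 45.0
```

```bash
python3 -c "
from h import *
a,s=look('w20.png','blue',None)"
```

```text
28.5 [626.7  46.8  89. ] 45.0 Rx [-1.0, 0.002, -0.002]
cap (633, [241, 190, 28, 30], [254.9, 204.9]) [624.0, 47.6, 56.0]
```

{"api": "arm_command", "payload": {"moves": [0.02,0.02,0.6,0,0,0,45,0,0,0.6,0,0,0,45,0,0,0.27,0,0,0,45,0,0,0,0,0,0,45,0,0,0,0,0,0,45]}}

```text
clock: 29.05
tool_pos: [626.1, 49.1, 17.7]
ee_rot: [0.0, -0.001, 1.0, -0.0]
contact_force: [0.6, 0.6, 0.4]
gripper_width: 45.0
```

{"api": "arm_command", "payload": {"moves": [0,0,0,0,0,0,14,0,0,0,0,0,0,14,0,0,0,0,0,0,14,0,0,0,0,0,0,14,0,0,0,0,0,0,14]}}

```text
clock: 29.55
tool_pos: [626.9, 48.9, 18.4]
ee_rot: [0.001, -0.0, 1.0, 0.0]
contact_force: [-1.3, 0.1, 6.6]
gripper_width: 17.0
```

```bash
python3 -c "
from h import *
a,s=look('w21.png','blue',None)"
```

```text
29.55 [626.9  48.9  18.4] 17.0 Rx [-1.0, -0.001, 0.003]
cap (1248, [238, 231, 33, 44], [253.8, 252.3]) [623.2, 48.8, 56.0]
```

{"api": "arm_command", "payload": {"moves": [0,0,-0.6,0,0,0,14,0,0,-0.8,0,0,0,14,0.25,0.8,0,0,0,0,14,0.25,0.8,0,0,0,0,14,0.25,0.8,0,0,0,0,14]}}

```text
clock: 30.1
tool_pos: [587.9, 169.6, 87.6]
ee_rot: [0.001, 0.001, 1.0, 0.0]
contact_force: [1.0, 0.5, -0.8]
gripper_width: 17.2
```

{"api": "arm_command", "payload": {"moves": [0.25,0.8,0,0,0,0,14,0.25,0.8,0,0,0,0,14,0,0.8,0,0,0,0,14,0,0.8,0,0,0,0,14,0,0.6,0,0,0,0,14]}}

```text
clock: 30.6
tool_pos: [562.9, 361.1, 87.2]
ee_rot: [0.0, -0.001, 1.0, 0.0]
contact_force: [0.6, -0.5, -1.4]
gripper_width: 17.3
```

{"api": "arm_command", "payload": {"moves": [0,0,0,0,0,0,14,0,0,0,0,0,0,14]}}

```text
clock: 30.8
tool_pos: [562.7, 359.1, 86.5]
ee_rot: [-0.0, -0.001, 1.0, -0.0]
contact_force: [-0.2, 0.2, -0.1]
gripper_width: 17.2
```

```bash
python3 -c "
from h import *
a,s=look('w22.png','blue',None); print(pocket('w22.png',(225,165,285,222),s,z=24,th=72))
g=cv2.imread('pics/w22.png'); print(g[190,210:300:4].tolist())
c=a[150:290,180:320]; cv2.imwrite('pics/c22.png',cv2.resize(c,(560,560),interpolation=2)[:,:,::-1])"
```

```text
30.8 [562.7 359.1  86.5] 17.2 Rx [-1.0, -0.001, -0.0]
cap (2810, [218, 162, 71, 69], [251.8, 192.8]) [549.4, 357.5, 56.0]
cap (1255, [238, 230, 33, 44], [253.8, 252.1]) [599.8, 359.1, 56.0]
(array([253.1, 190. ]), array([65., 72.]), array([557.9, 358.5,  24. ]))
[[69, 90, 10], [61, 85, 0], [191, 192, 181], [206, 71, 20], [208, 76, 30], [204, 69, 19], [143, 62, 40], [53, 56, 57], [53, 54, 57], [53, 56, 55], [54, 54, 55], [53, 55, 56], [55, 55, 55], [53, 53, 53], [56, 57, 57], [164, 65, 32], [208, 73, 28], [206, 72, 23], [207, 74, 29], [207, 68, 28], [96, 102, 79], [58, 74, 10], [54, 72, 10]]
```

View pics/c22.png

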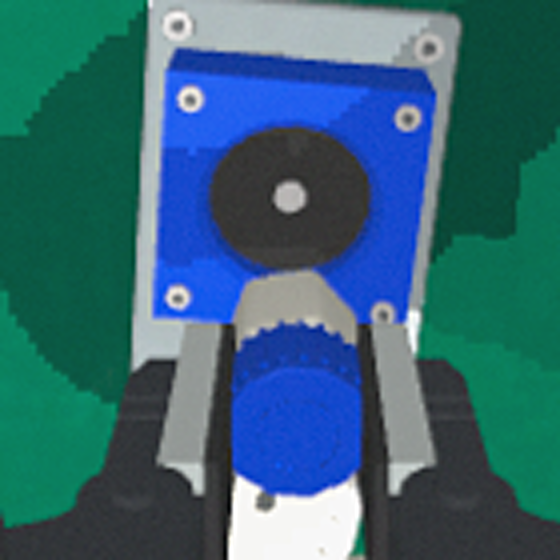

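The empty blue pocket is centred at (252.5,199), giving (566, 358). The tool needs to go 5 mm further in +x.

{"api": "arm_command", "payload": {"moves": [-0.1,-0.02,0,0,0,0,14,0,0,0.6,0,0,0,14,0,0,0.5,0,0,0,14,0,0,0.2,0,0,0,14,0,0,0,0,0,0,14]}}

```text
clock: 31.35
tool_pos: [568.0, 356.1, 20.5]
ee_rot: [-0.001, 0.0, 1.0, -0.001]
contact_force: [-0.5, 0.2, -0.3]
gripper_width: 17.1
```

{"api": "arm_command", "payload": {"moves": [0,0,0.03,0,0,0,14,0,0,0,0,0,0,14]}}

```text
clock: 31.55
tool_pos: [569.0, 358.0, 21.5]
ee_rot: [0.001, -0.0, 1.0, 0.001]
contact_force: [0.2, -1.0, -0.6]
gripper_width: 16.8
```

{"api": "arm_command", "payload": {"moves": [0,0,0.02,0,0,0,14,0,0,0,0,0,0,14]}}

```text
clock: 31.75
tool_pos: [568.4, 358.0, 20.0]
ee_rot: [0.0, -0.0, 1.0, 0.0]
contact_force: [-0.3, -0.4, -0.3]
gripper_width: 17.6
```

{"api": "arm_command", "payload": {"moves": [0,0,0.02,0,0,0,14,0,0,0,0,0,0,14]}}

```text
clock: 31.95
tool_pos: [568.4, 357.8, 18.6]
ee_rot: [0.0, -0.0, 1.0, 0.0]
contact_force: [0.3, 0.4, 0.9]
gripper_width: 17.2
```

{"api": "arm_command", "payload": {"moves": [0,0,0.02,0,0,0,14,0,0,0,0,0,0,14]}}

```text
clock: 32.15
tool_pos: [568.6, 357.9, 18.4]
ee_rot: [0.001, -0.0, 1.0, 0.0]
contact_force: [-1.6, -1.1, 7.0]
gripper_width: 17.3
```

Seated at 7 N, at the same height as when it was picked up. I'll release, retreat up and back, and check all four.

{"api": "arm_command", "payload": {"moves": [0,0,0,0,0,0,45,0,0,0,0,0,0,45,0,0,0,0,0,0,45,0,0,-0.7,0,0,0,45,0,0,-0.8,0,0,0,45]}}

```text
clock: 32.65
tool_pos: [567.1, 356.5, 90.9]
ee_rot: [-0.002, -0.0, 1.0, -0.002]
contact_force: [0.5, 0.8, 1.2]
gripper_width: 44.9
```

{"api": "arm_command", "payload": {"moves": [0.2,0,-0.8,0,0,0,45,0.2,0.5,-0.8,0,0,0,45,0.2,0.8,0,0,0,0,45,0.2,0.8,0,0,0,0,45,0,0,0,0,0,0,45]}}

```text
clock: 33.15
tool_pos: [526.7, 466.7, 171.8]
ee_rot: [0.0, -0.002, 1.0, 0.0]
contact_force: [0.1, -0.3, -0.8]
gripper_width: 44.8
```

```bash
python3 -c "
from h import *
a=snap('top','t9.png'); b=snap('side','s9.png')
for c in HSV: print(c,[(k[0],k[2],ray('top',k[2],56).round(0).tolist()) for k in blobs(a,c,10)])
C=[(147,178),(227,216),(309,213),(385,172)]; D=[(135,265),(257,240),(317,195),(330,150)]
top=[cv2.resize(a[y-25:y+25,x-25:x+25],(195,250),interpolation=2) for x,y in C]
bot=[cv2.resize(b[y-30:y+30,x-30:x+30],(195,250),interpolation=2) for x,y in D]
cv2.imwrite('pics/c9.png',np.vstack([np.hstack(top),np.hstack(bot)])[:,:,::-1])"
```

```text
red [(284, [202.4, 131.2], [690.0, 195.0, 56.0]), (331, [226.5, 216.5], [451.0, 132.0, 56.0]), (117, [282.0, 252.0], [352.0, -15.0, 56.0])]
yellow [(348, [204.7, 128.5], [698.0, 188.0, 56.0]), (307, [308.1, 212.1], [457.0, -91.0, 56.0])]
green [(359, [384.1, 173.2], [559.0, -305.0, 56.0])]
blue [(684, [501.0, 130.2], [672.0, -642.0, 56.0]), (11, [490.2, 148.5], [620.0, -607.0, 56.0]), (16, [493.0, 162.2], [582.0, -611.0, 56.0]), (350, [502.0, 184.4], [519.0, -630.0, 56.0]), (384, [146.0, 178.6], [561.0, 351.0, 56.0]), (238, [372.2, 248.8], [353.0, -260.0, 56.0])]
```

View pics/c9.png

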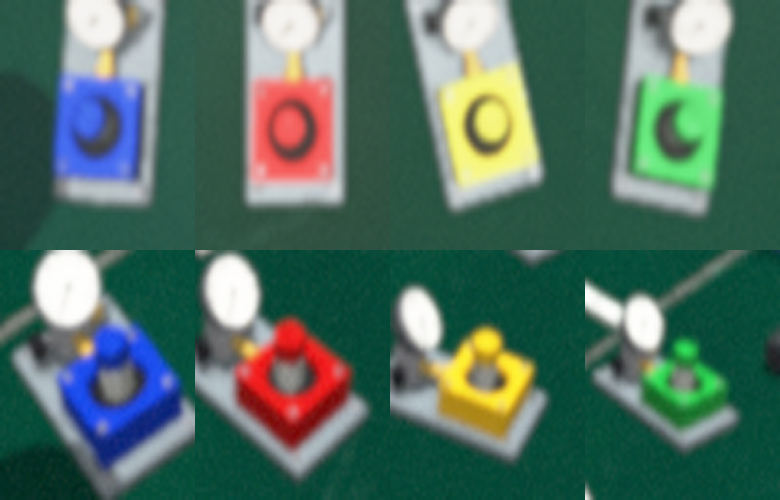

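In both views each cap matches its block colour, and every cell stands upright in its pocket. The arm is clear of everything.

```bash
python3 -c "
from h import *
print(ticket.hand_in())"
```

```text
the job is handed in; nothing more can be done
None
```

All four cells are back on the stands that match their caps, and the job is handed in at about 33 s of the 120 s. I swapped yellow and green first, then blue and red, using the white nest as the free spot each time. No cell touched the bench.

**Seating:** I lowered every placement until the pad pushed back, at 4 to 14 N. The tool stopped within about 1 mm of its height when the same cell was gripped in its previous pocket. For yellow's first placing, into the white nest, the match was exact.

**Final pictures:** The last top and side views show each cap on its own colour, with the cells upright in their pockets. In the top view the blue and green caps look off-centre. I put this down to the camera angle and did not measure their offsets after release. I did not view the white nest at the end; it should be empty, since blue was lifted out of it.

**What went wrong on the way:**
- **First grasp of yellow:** the fingers closed above the cap. The fingertips sit about 24 mm behind the reported TCP, not 8 mm ahead as stated, so I corrected the gripping height.
- **Gripper opening:** it reads about 3 mm too small when holding a cap.
- **First grip on green:** it was about 6 mm off-centre, so I opened and gripped again while the cell was still in its pocket.

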